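Dust canister from its hook to the lift table

ROBOT

A 6-joint arm with a two-finger parallel gripper is mounted at the origin on the work surface. World frame = base frame: x ahead of the robot, y to its left, z up, the work surface at z = 0. Lengths are in mm, angles in rad, forces in N, time in s.
With the tool pointing down it reaches from about 250 to 775 mm from the base axis. Payload 4 kg.
Tool frame: the origin (TCP) lies midway between the tips of the shut fingers; the grasp point (between the pads) lies 19 mm behind it; z points along the fingers, y is the line along which they close (so a half turn about z gives the same grasp; the last joint's range is limited). The gripper opens to 85 mm and grips with 20 to 120 N. Pads are 22 mm wide; open, the fingers measure 114 mm over their backs; the gripper's body (76 mm by 85 mm) begins 54 mm behind the grasp point. The pads swing forward as they close: fully open they stand 13 mm farther back than shut.
Start: joints at [-0.103, 0.087, 1.371, -0, 1.684, -0.103], TCP at [550.019, -0.007, 204.341] pointing down, gripper open.
Joint ranges: [-3.1, 3.1], [-0.76, 2.03], [0.27, 2.55], [-1.08, 4.22], [0.17, 2.65], [-2.57, 2.57]. Speed limits (rad/s): [2.79, 2.79, 3.14, 3.14, 3.14, 3.14].

INTERFACE

Orientations are given as a unit quaternion [w, x, y, z].
In Python, from bench import env, viewer gives the robot as it stands.
- The arm moves only by the shell command python3 -m pendant 'ROWS'. ROWS is JSON, a list of rows, each a list of 3 entries, a list of its own where there are three numbers: the shift along the tool's x, y, z in mm, then the turn, a rotation vector about the tool's x, y, z in degrees, then the finger opening in mm, from 0 to 85.4. In form: [[[tx, ty, tz], [wx, wy, wz], grip], ...]. A call has 1 to 5 rows; each row is the pose to reach, as a shift and turn from the pose commanded when the call began, along the tool's axes at that moment; what a row does not reach only later rows make up. A row lasts 1/12 s, in which the tool goes at most 41.7 mm and 7.16 degrees, less where a joint would pass 70% of its speed; a pose out of reach is approached as far as the arm can. A call with a gripper value outside its range is refused whole. The fingers move at their own pace and stop on an object; the grip force is fixed at half the most. Time passes only in rows, so rows that repeat a pose let the fingers close. It gives the time, the measured TCP pose, the force, the opening and the grip force at its end, in the units of the state.
- env.get_state(): the state, without advancing time (a new reading comes with each control period).
- viewer.camera(name): name is "scene" or "side" or "wrist"; returns a dict with "img" (480x640x3 uint8, red, green, blue), "fx", "fy", "cx", "cy" (pixels), "origin" and "orientation" of the camera in the world. Camera axes: x right, y down, z forward; pixel columns grow to the right and rows downward; lengths in mm; the calibration is good to about 2 mm. A picture is of the moment at which its call begins. There is no depth.
- env.job_done(): hands the job in; it is judged then, once.
The state is a dict: "time": time; "qpos": joint angles; "joint_vel": joint speeds; "tau": joint torques, N m; "tcp_pos": TCP position; "orientation": TCP orientation; "force": force on the tool from outside, world axes, zero at the start; "ft_torque": the same for the moment, N m; "gripper_width": finger opening in mm; "grasp_force": force on a finger pad.
Only numpy, scipy, OpenCV 4.12 (cv2) and the standard library are available. Lean on these libraries where they do the work, as an engineer would, in place of code of your own. Each camera call takes 0.05 s, during which the arm holds its last target. There are 200 camera calls.

TASK

Take the sander's dust canister by its handle, lift it up and off the hook of its stand, and stand it gently on the deck of the lift table, centred across the deck and pushed back until it presses the sprung stop, then let go. Keep it upright and do not drop it or slam it down; leave the other things on the bench where they are.

Things in the scene. Friction and masses are not known exactly. Their poses are not given: they have to be found in the camera images.
- canister: Dust canister: metal cylinder 100 mm across with black lid (lid top 115 mm above the underside) and fixed arched handle; 0.35 to 0.7 kg, balanced on its axis. Origin: centre of its underside, z up. On its +x side a steel hanger, a channel open downwards: outer plate 36 mm wide, 67.5 mm from the axis, 67 to 101 mm above the underside. It starts hanging on the hook, underside 60 mm above the bench.
- canister_handle (a point): Middle of the canister's handle bar, 160 mm above the underside on the axis. The bar is 14 mm square in section and runs 100 mm along the canister's y; the gap between its posts is 76 mm and between bar and lid 38 mm.
- hang_stand: Fixed dark steel stand with the hook. Origin on the bench surface under the axis of the hanging canister; axes parallel to the hanging canister's. Its post stands on the +x side of the canister, 36 mm wide, 80 to 98 mm from the origin, top 156 mm above the bench. Base plate 14 mm thick.
- hook_top (a point): Top edge of the stand's hook, 155 mm above the bench: an upturned flat tongue 36 mm wide (y), 6 mm thick, 55 to 61 mm from the stand's origin along its x. The hanger overlaps it by 28 mm: the canister must go straight up more than that before it can leave towards the stand's -x.
- lift: Fixed lift table: a flat steel deck 220 mm (x) by 170 mm (y) on a grey base. Origin on the bench surface under the deck's centre, z up, x towards the stop. The deck's top is 40 to 85 mm above the bench, as it was last left; this height is not reported. It does not yield.
- stop: Fixed post of the sprung stop, 165 mm beyond the lift table's origin along its x, same axes. Origin on the bench at its foot; top 171 mm up. On its -x side is an upright rubber pad square to x, 70 mm wide, 100 to 170 mm above the bench. The pad's face is 45 to 85 mm beyond the deck's centre; how far is not reported. It gives way to +x up to 20 mm on a spring: 1 N to start, 6 N fully in.
- offcut: Bystander: offcut of dark wood, 110 x 55 x 38 mm. Origin at its underside.
- sleeve: Bystander: open cardboard sanding sleeve standing on end, 76 mm across, 90 mm tall. Origin at its underside.
- tape: Bystander: black tape measure, 72 x 34 x 66 mm tall. Origin at its underside.
- tin: Bystander: plain metal tin without handle or hanger, 100 mm across, 110 mm tall. Origin at its underside.
- glue: Bystander: white glue bottle, 68 mm across, 190 mm tall. Origin at its underside.
- push_block: Bystander: plywood push block with a wooden handle, 200 x 75 mm, 87 mm tall. Origin at its underside.
- square: Bystander: carpenter's square lying flat, 200 mm blade, 20 mm tall. Origin at its underside.

How it is judged:
By the outcome, as a careful person would: the job done as asked, in the order asked, and still so for the second after the job is handed in, with the robot touching nothing.
It also fails if it takes over 54 s, if anything falls off the work surface, if the arm or the gripper's body presses on something with over 40 N, if the wrist force passes 120 N, or if a joint passes its speed limit or range.

## Working session

There is one attempt and no reset: what is moved stays moved. The work goes in short steps, Python scripts to look and compute and a shell command to move; the robot and the scene stay as the last step left them, time stands still between calls to the robot, and variables do not carry over. Pictures are saved under pics/ and viewed, at most 10 in all, crops included, and the job is handed in when it is done.

```bash
mkdir -p pics
python3 - <<'E'
from bench import env, viewer
import cv2
s=env.get_state();print({k:s[k] for k in('time','tcp_pos','orientation','gripper_width','force')})
for n in("scene","side"):
    c=viewer.camera(n);cv2.imwrite(f"pics/{n}0.png",c["img"][:,:,::-1]);print(n,[c[k] for k in("fx","fy","cx","cy","origin","orientation")])
E
```

```text
{'time': 0.0, 'tcp_pos': array([5.49420242e+02, 4.41864239e-02, 2.03100326e+02]), 'orientation': array([-0.00090558,  0.70711312,  0.70709949, -0.00072319]), 'gripper_width': 85.31033529329473, 'force': array([-0.28895161,  0.3570942 , -0.33821094])}
scene [553.50890288739, 553.50890288739, 323.5162753922425, 234.7684527023693, array([1344.62429366,  204.78445533, 1592.04289895]), array([-0.16450121,  0.58492712,  0.76756182, -0.20407958])]
side [535.3002366592882, 535.3002366592882, 314.1491008247275, 244.17101403683316, array([-316.65122969,  827.93954297, 1049.87128039]), array([ 0.16808434, -0.35989322,  0.82407796, -0.40388122])]
```

View pics/scene0.png

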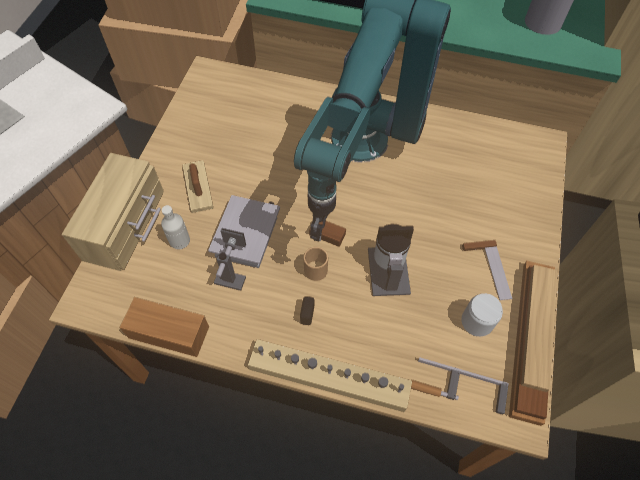

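View pics/side0.png

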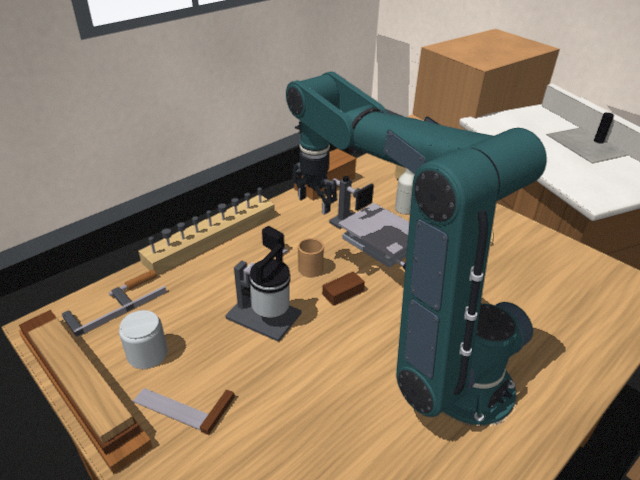

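The scene picture shows the canister on its stand at about (395,243) and the lift deck at (243,230) with the stop at (232,250). The side picture shows the canister at (270,285) and the deck at (380,230). I'll enlarge both next.

Run:
```python
import cv2
a=cv2.imread("pics/scene0.png")[185:305,200:420];cv2.imwrite("pics/sc.png",cv2.resize(a,None,fx=3.6,fy=3.6,interpolation=cv2.INTER_CUBIC))
a=cv2.imread("pics/side0.png")[170:340,220:420];cv2.imwrite("pics/sd.png",cv2.resize(a,None,fx=3.5,fy=3.5,interpolation=cv2.INTER_CUBIC))
```

```text
(no output)
```

View pics/sc.png

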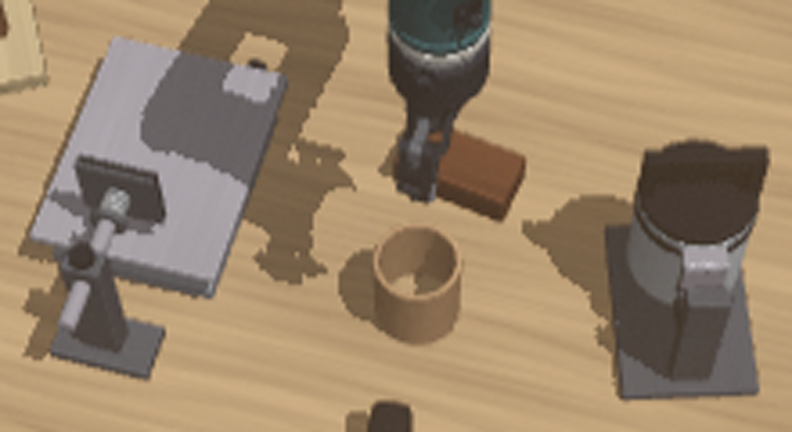

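View pics/sd.png

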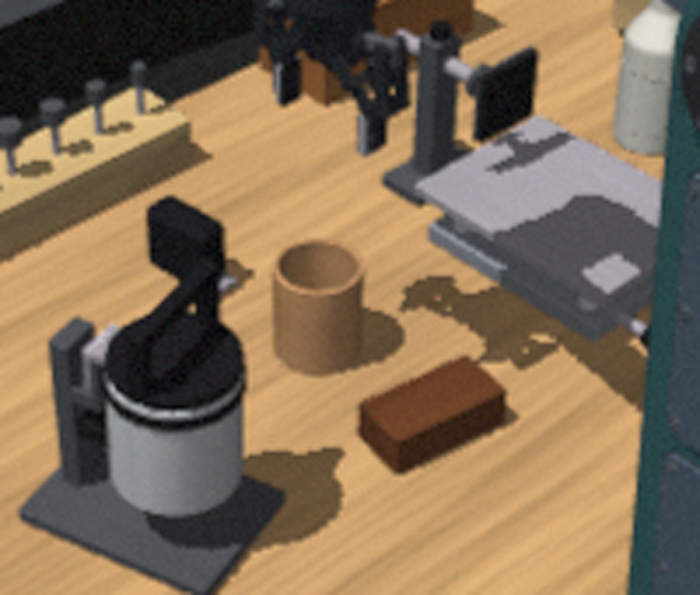

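The enlarged scene view shows handle bar ends at (645,150) and (768,148), the post top's front edge at (683–728,300), and deck corners at (113,38), (287,75) and (213,280). The side crop shows deck corners at (415,188) and (540,118), and the pad face at about (475–537, 48–140). Next I'll fit poses to these.

```bash
cat > h.py <<'E'
import numpy as np, cv2
from scipy.spatial.transform import Rotation as R
from scipy.optimize import least_squares
CAM={"scene":([553.509,553.509,323.516,234.768],[1344.624,204.784,1592.043],[-0.16450121,0.58492712,0.76756182,-0.20407958]),
"side":([535.3,535.3,314.149,244.171],[-316.651,827.94,1049.871],[0.16808434,-0.35989322,0.82407796,-0.40388122])}
def proj(n,p,cam=None):
    k,o,q=cam or CAM[n]
    c=(np.atleast_2d(p)-o)@R.from_quat(q,scalar_first=True).as_matrix()
    return np.c_[k[0]*c[:,0]/c[:,2]+k[2],k[1]*c[:,1]/c[:,2]+k[3]]
def place(x,y,yaw,p):
    p=np.atleast_2d(np.array(p,float)); return p@R.from_euler('z',yaw).as_matrix().T+[x,y,0]
def sc(p): return np.array(p)/3.6+[200,185]
def sd(p): return np.array(p)/3.5+[220,170]
E
python3 - <<'E'
from h import *
A=[[-7,-50,227],[-7,50,227],[98,-18,156],[98,18,156]];a=sc([[645,150],[768,148],[683,300],[728,303]])
f=lambda v:(proj("scene",place(*v,A))-a).ravel()
r=least_squares(f,[550,230,0],x_scale=[100,100,1]);print("stand",r.x,r.fun.round(1));S=r.x
D=lambda h:[[-110,-85,h],[-110,85,h],[110,85,h]];d=sc([[113,38],[287,75],[213,280]])
E=lambda h:[[110,85,h],[110,-85,h]];e=sd([[415,188],[540,118]])
f=lambda v:np.r_[(proj("scene",place(*v[:3],D(v[3])))-d).ravel(),(proj("side",place(*v[:3],E(v[3])))-e).ravel()]
r=least_squares(f,[550,-200,0,60],x_scale=[100,100,1,50]);print("lift",r.x,r.fun.round(1));L=r.x
P=lambda p:[[p,35,170],[p,-35,170],[p,-35,100],[p,35,100]];pp=sd([[475,80],[537,48],[530,115],[475,140]])
f=lambda v:(proj("side",place(*L[:3],P(v[0])))-pp).ravel()
r=least_squares(f,[65]);print("pad",r.x,r.fun.round(1));p=r.x[0]
# overlay
im={n:cv2.imread(f"pics/{n}0.png") for n in CAM}
def poly(n,pts,col):
    cv2.polylines(big[n],[((proj(n,pts)-off[n])*3.5).round().astype(int)],False,col,1)
off={"scene":np.array([200,180]),"side":np.array([220,170])}
big={n:cv2.resize(im[n][int(off[n][1]):int(off[n][1])+170,int(off[n][0]):int(off[n][0])+220],None,fx=3.5,fy=3.5) for n in im}
t=np.linspace(0,2*np.pi,40)
for n in im:
    for z,c in((60,(0,255,0)),(175,(0,255,0))):poly(n,place(*S,np.c_[50*np.cos(t),50*np.sin(t),0*t+z]),c)
    for z in(213,227):poly(n,place(*S,[[-7,-50,z],[-7,50,z],[7,50,z],[7,-50,z],[-7,-50,z]]),(0,0,255))
    poly(n,place(*S,[[80,-18,156],[80,18,156],[98,18,156],[98,-18,156],[80,-18,156]]),(255,0,0))
    h=L[3];poly(n,place(*L[:3],[[-110,-85,h],[-110,85,h],[110,85,h],[110,-85,h],[-110,-85,h]]),(0,255,255))
    poly(n,place(*L[:3],P(p)+P(p)[:1]),(0,0,255))
cv2.imwrite("pics/ov.png",cv2.resize(np.vstack([big["scene"],big["side"]])[:, :],(460,715))[:,:]) if 0 else cv2.imwrite("pics/ov.png",cv2.resize(np.hstack([big["scene"][:, :],big["side"][:,:560]]),(800,357)))
E
```

```text
stand [4.88145265e+02 2.10181709e+02 2.77665147e-01] [-0.2 -0.8  0.1 -0.4  0.1  1.  -0.   0.1]
lift [ 5.12541131e+02 -2.63332408e+02  6.78684781e-03  5.53839940e+01] [-0.2 -0.7  0.   0.2 -0.1  0.2 -0.1  0.2 -0.2  0. ]
pad [82.70530351] [ 2.1 -1.9 -0.4 -0.9 -0.2 -1.3  0.7 -0.1]
```

View pics/ov.png

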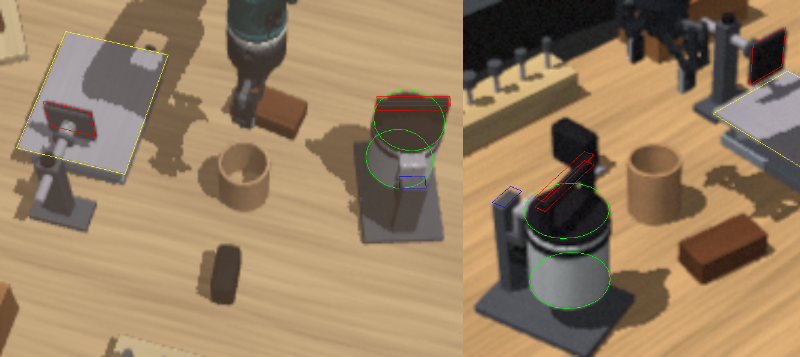

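The overlay fits. The canister axis is at about (488,210) with yaw 0.278, and the dark block behind it is only the tape measure. The deck is at (513,-263) with its top at about 55, and the pad face is about 82 beyond the deck's centre. I'll go above the handle for a close look.

```bash
python3 -m pendant '[[[0,0,-40],[0,0,0],85],[[0,0,-80],[0,0,-4],85],[[30,-10,-110],[0,0,-10],85],[[65,-20,-116],[0,0,-15.9],85],[[100,-30,-116],[0,0,-15.9],85]]'
python3 -m pendant '[[[30,0,0],[0,0,0],85],[[60,0,0],[0,0,0],85],[[90,0,0],[0,0,0],85],[[97,0,0],[0,0,0],85],[[97,0,0],[0,0,0],85]]'
```

```text
time: 0.52
tcp_pos: [520.8, 100.6, 324.1]
orientation: [0.002, 0.602, 0.798, 0.002]
force: [0.8, 1.0, 0.1]
gripper_width: 84.8
grasp_force: 0.0
time: 0.93
tcp_pos: [492.6, 195.0, 319.8]
orientation: [-0.0, 0.601, 0.799, -0.0]
force: [0.5, -0.9, -0.4]
gripper_width: 84.9
grasp_force: 0.0
```

Run:
```python
from bench import env, viewer
from h import *
c=viewer.camera("wrist");print([c[k] for k in("fx","fy","cx","cy","origin","orientation")])
cam=([c["fx"],c["fy"],c["cx"],c["cy"]],c["origin"],c["orientation"])
S=[488.1,210.2,.2777];im=c["img"][:,:,::-1].copy();t=np.linspace(0,2*np.pi,60)
cv2.imwrite("pics/w0raw.png",im)
for pts in([[-7,-50,227],[-7,50,227],[7,50,227],[7,-50,227],[-7,-50,227]],[[80,-18,156],[80,18,156],[98,18,156],[98,-18,156],[80,-18,156]],np.c_[50*np.cos(t),50*np.sin(t),0*t+175]):
    q=proj("",place(*S,pts),cam);cv2.polylines(im,[q.round().astype(int)],False,(0,0,255),1)
    if len(pts)<9:print(q.round())
cv2.imwrite("pics/w0.png",im)
```

```text
[420.9319428253093, 420.9319428253093, 314.7388222981535, 246.11580495825552, array([471.08981139, 272.7534297 , 489.6103703 ]), array([0.15907951, 0.9773228 , 0.13803211, 0.02193129])]
[[303. 284.]
 [302. 131.]
 [325. 131.]
 [324. 284.]
 [303. 284.]]
[[412. 213.]
 [416. 168.]
 [439. 169.]
 [434. 213.]
 [412. 213.]]
```

View pics/w0.png

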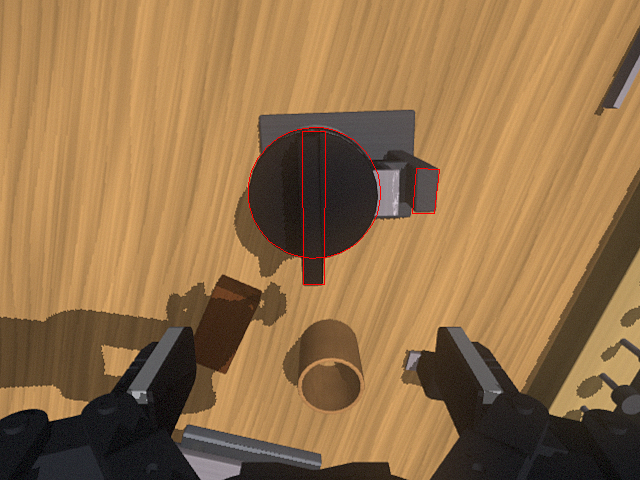

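The overlay outlines match the bar (302–325, 131–284), lid and post almost exactly. Now I'll align (15.8 mm along tool x) and descend 118 mm.

```bash
python3 -m pendant '[[[16,0,0],[0,0,0],85],[[16,0,35],[0,0,0],85],[[16,0,65],[0,0,0],85],[[16,0,95],[0,0,0],85],[[16,0,118],[0,0,0],85]]'
python3 -m pendant '[[[0,0,0],[0,0,0],85],[[0,0,0],[0,0,0],60],[[0,0,0],[0,0,0],40],[[0,0,0],[0,0,0],20],[[0,0,0],[0,0,0],20]]'
```

```text
time: 1.4
tcp_pos: [488.8, 206.6, 199.2]
orientation: [-0.001, 0.603, 0.797, -0.002]
force: [0.2, 0.1, -0.9]
gripper_width: 85.2
grasp_force: 0.0
time: 1.82
tcp_pos: [490.4, 208.7, 204.9]
orientation: [0.001, 0.603, 0.798, 0.002]
force: [0.0, -0.3, -1.0]
gripper_width: 39.0
grasp_force: 0.0
```

```bash
python3 -m pendant '[[[0,-1,1],[0,0,0],18],[[0,-1,1],[0,0,0],10],[[0,-1,1],[0,0,0],5],[[0,-1,1],[0,0,0],5],[[0,-1,1],[0,0,0],5]]'
python3 -m pendant '[[[0,0,0],[0,0,0],5],[[0,0,0],[0,0,0],5],[[0,0,0],[0,0,0],5]]'
```

```text
time: 2.23
tcp_pos: [488.1, 208.5, 201.4]
orientation: [0.0, 0.602, 0.798, 0.0]
force: [-0.3, -0.8, 0.3]
gripper_width: 5.0
grasp_force: 0.0
time: 2.48
tcp_pos: [488.1, 208.4, 201.3]
orientation: [0.0, 0.602, 0.798, -0.0]
force: [-0.1, -0.6, 0.2]
gripper_width: 5.1
grasp_force: 0.0
```

Run:
```python
from bench import env, viewer
import cv2,numpy as np
w=viewer.camera("wrist")["img"];s=viewer.camera("side")["img"][150:350,200:360];e=viewer.camera("scene")["img"][160:310,330:450]
cv2.imwrite("pics/m.png",np.hstack([cv2.resize(x,None,fx=400/x.shape[0],fy=400/x.shape[0])[:,:320] if i else cv2.resize(x,(400,300),).repeat(1,0) if 0 else cv2.resize(x,(160*2,400)) for i,x in enumerate([s,e])])[:,:,::-1])
cv2.imwrite("pics/w1.png",w[:,:,::-1])
```

```text
(no output)
```

View pics/m.png

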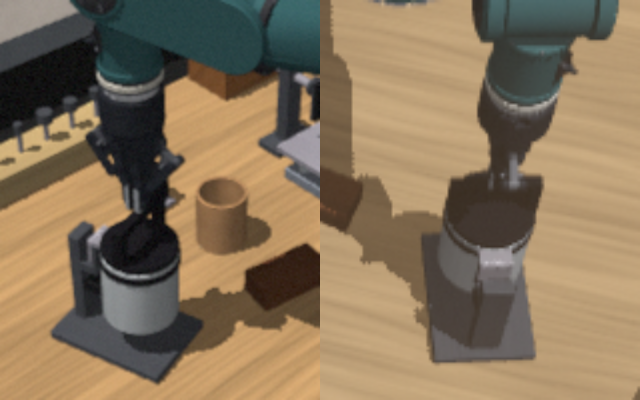

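View pics/w1.png

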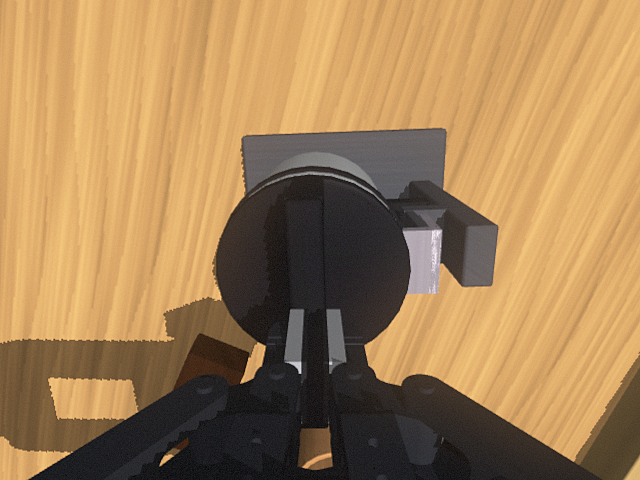

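The wrist view shows the closed fingers at (287–345, 310–370) with the dark bar near them, but the reading of 5 mm with no grip force says nothing is held. I'll check this geometrically.

Run:
```python
from bench import env, viewer
from h import *
s=env.get_state();T=R.from_quat(s["orientation"],scalar_first=True)
print(s["tcp_pos"],s["qpos"].round(3),s["gripper_width"],s["grasp_force"],s["force"])
c=viewer.camera("wrist");cam=([c["fx"],c["fy"],c["cx"],c["cy"]],c["origin"],c["orientation"])
print("cam in tool",T.inv().apply(c["origin"]-s["tcp_pos"]))
for d in ([0,0,0],[0,0,-19],[0,9.5,0],[0,-9.5,0],[11,9,0],[11,9,-19],[-11,9,0]):print(d,proj("",s["tcp_pos"]+T.apply(d),cam).round())
S=[488.1,210.2,.2777]
for p in([-7,-50,227],[7,-50,227],[-7,50,227],[7,50,227],[-7,0,227],[7,0,227],[-7,0,213],[7,0,213],[-7,-50,213],[7,-50,213]):print(p,proj("",place(*S,p),cam).round())
g=c["img"].mean(2)
for y in range(290,440,10):print(y,g[y,270:360:4].astype(int))
```

```text
[488.11407046 208.39086873 201.31867305] [ 0.297  0.045  1.422 -0.     1.675  0.019] 5.175592899155644 0.0 [ 0.43460367  0.34566941 -0.06627341]
cam in tool [  80.72057716    0.72620177 -169.75350163]
[0, 0, 0] [[313. 297.]]
[0, 0, -19] [[313. 318.]]
[0, 9.5, 0] [[335. 297.]]
[0, -9.5, 0] [[292. 297.]]
[11, 9, 0] [[334. 274.]]
[11, 9, -19] [[336. 293.]]
[-11, 9, 0] [[333. 320.]]
[-7, -50, 227] [[298. 428.]]
[7, -50, 227] [[331. 428.]]
[-7, 50, 227] [[294. 194.]]
[7, 50, 227] [[334. 194.]]
[-7, 0, 227] [[296. 322.]]
[7, 0, 227] [[333. 322.]]
[-7, 0, 213] [[298. 306.]]
[7, 0, 213] [[331. 306.]]
[-7, -50, 213] [[299. 405.]]
[7, -50, 213] [[330. 405.]]
290 [24 29 25 29 25 23 44 36 38 34 35 34 38 39 35 34 39 38 39 42 40 34 45]
300 [28 27 29 32 20 27 34 33 33 39 37 35 41 41 40 39 37 34 36 37 35 39 45]
310 [ 27  28  27  25  25 114 119 114 121  27  39  34  29  29  89 115 117 120
  40  38  44  39  40]
320 [ 20  21  33  30  31 116 116 115 120  32  26  26  30  28  32 112 110 113
  45  40  44  38  49]
330 [ 42  35  36  25  24 113 114 112  96  27  28  27  28  28  20 112 116 115
  90  42  44  41  46]
340 [ 31  39  37  29  84 108 114 116  59  37  31  33  30  23  30 116 114 113
 118  41  44  38  43]
350 [ 25  40  31  27 120 112 113 113  37  28  29  29  29  27  32 117 114 115
 118  25  40  40  43]
360 [ 22  27  35  31  93 110 106 105  19  26  24  26  34  26  32 111  74  75
 105  67  30  35  41]
370 [ 32  28  38  33  31  38  39 180  39  47  25  30  25  25  34 110  35  36
  42  41  42  40  40]
380 [36 27 32 36 28 28 35 31 56 31 21 30 28 24 33 27 39 44 43 38 37 39 43]
390 [31 32 33 34 36 36 36 30 29 30 24 30 28 13 31 32 39 37 34 35 36 38 41]
400 [26 24 25 26 23 30 34 43 31 33 32 11 13 16 36 28 24 28 23 25 32 26 35]
410 [18 21 18 30 32 36 28 41 28 32 29 20 36 17 25 17 33 26 25 32 19 34 33]
420 [37 32 29 30 31 30 34 25 31 21 27 21 20 25 29 24 25 31 39 32 39 38 30]
430 [29 29 35 32 29 32 25 28 56 64 67 76 85 85 89 30 26 24 30 37 34 34 39]
```

Run:
```python
from h import *
K=np.array([420.93,420.93,314.74,246.12])
# wrist camera relative to tool, from pose 0 data
T0=R.from_quat([0,.601,.799,0],scalar_first=True);Rc=T0.inv()*R.from_quat([0.15907951,0.9773228,0.13803211,0.02193129],scalar_first=True)
o=np.array([80.7,.7,-169.75]);print(T0.inv().apply([471.09-492.6,272.75-195,489.61-319.8]))
g=cv2.imread("pics/w0raw.png").mean(2)
for y in range(318,410,8):print(y,g[y,120:204:6].astype(int),g[y,420:510:6].astype(int))
for u,v,Y in((193,327,-42.6),(438,327,42.6),(305,310,-2.6),(328,310,2.6),(305,310,-7),(328,310,7)):
    d=Rc.apply([(u-K[2])/K[0],(v-K[3])/K[1],1]);t=(Y-o[1])/d[1];print(u,v,Y,(o+t*d).round(1), "if x=11:",(o+(11-o[0])/d[0]*d).round(1))
```

```text
[  80.66562142    0.89449503 -169.81      ]
318 [ 74  78  71  68  71  81 127 140  72  68  78  71  79  68] [150 152 151 142 161 148 127 140 133 149 143 132 132 137 148]
326 [79 76 67 79 75 68 72 68 67 69 72 59 79 45] [149 158 152 160 134 129 126 138 146 145 142 128 136 145 142]
334 [75 78 73 81 73 65 74 66 90 97 32 30 20 36] [148 150 139  41  42  51  99  99 151 136 130 144 132 143 130]
342 [80 73 69 80 75 72 11 97 93 72 23 21 32 39] [148 152 149  37  42  47 102 102  97  40 143 127 145 131 144]
350 [151 140  96 106  26  30  97  95  98  24  24  30  30  32] [132 130 161  42  36  41  44 102  98  99  44  49 140 148 138]
358 [147 142 149  29  26  95  97  92  25  20  18  28  20  32] [ 35  42  46  39  38  35  34  40  96  96  99  47  49 136 134]
366 [145 136  39  32  98  92  96  19  28  29  22  19  22  76] [ 41  40  36  40  41  35  35  32  38  98  93 102  50  48 133]
374 [153  29  23  98  98 102  31  18  12  14  25  23  15  70] [43 41 35 35 35 39 35 40 37 67 96 98 89 39 40]
382 [25 14 68 95 94 93 28 21 20 17 25 16 15 70] [62 41 47 35 31 33 31 27 32 40 99 95 97 48 37]
390 [  9   9  94 105 105  14  15  29   9   4  21  18  72  69] [150  43  40  48  38  39  35  30  33  30  39  82 107 106  23]
398 [ 21  17  22 154  93  45  13  15  16  12  28  16  72  73] [147 133  36  39  38  35  29  31  31  26  40  86  89  30  33]
406 [17 27 27 18 21 23 21 22 10 23 16 80 70 74] [143 131 153 139 147  33  36  38  34  26  31  33  39  34  33]
193 327 -42.6 [  6.3 -42.6 -37.5] if x=11: [ 11.  -39.9 -45.8]
438 327 42.6 [  8.9  42.6 -42.2] if x=11: [ 11.   41.4 -45.8]
305 310 -2.6 [ 18.2  -2.6 -47.7] if x=11: [ 11.   -3.  -33.6]
328 310 2.6 [  51.8    2.6 -113.3] if x=11: [ 11.    5.3 -33.6]
305 310 -7 [-65.1  -7.  115.1] if x=11: [ 11.   -3.  -33.6]
328 310 7 [-15.1   7.   17.4] if x=11: [ 11.    5.3 -33.6]
```

Measured in the wrist pictures, the real fingertips sit about 31 mm behind the reported TCP, both open and shut. So the fingers closed just above the bar without touching it. I'll reopen and go 31 mm lower, watching the force.

```bash
python3 -m pendant '[[[1,0,0],[0,0,0],40],[[1,0,0],[0,0,0],60],[[1,0,0],[0,0,0],70],[[1,0,0],[0,0,0],70],[[1,0,0],[0,0,0],70]]'
python3 -m pendant '[[[0,0,7],[0,0,0],70],[[0,0,14],[0,0,0],70],[[0,0,21],[0,0,0],70],[[0,0,27],[0,0,0],70],[[0,0,31],[0,0,0],70]]'
python3 -m pendant '[[[0,0,0],[0,0,0],40],[[0,0,0],[0,0,0],20],[[0,0,0],[0,0,0],12],[[0,0,0],[0,0,0],8],[[0,0,0],[0,0,0],5]]'
python3 -m pendant '[[[0,0,0],[0,0,0],5],[[0,0,0],[0,0,0],5],[[0,0,0],[0,0,0],5]]'
```

```text
time: 3.1
tcp_pos: [487.8, 209.4, 201.3]
orientation: [0.0, 0.603, 0.798, -0.0]
force: [0.1, -0.1, 0.1]
gripper_width: 65.3
grasp_force: 0.0
time: 3.52
tcp_pos: [487.1, 209.1, 168.6]
orientation: [-0.001, 0.603, 0.798, -0.001]
force: [0.2, 0.1, -0.4]
gripper_width: 69.9
grasp_force: 0.0
time: 3.93
tcp_pos: [486.9, 209.7, 171.2]
orientation: [-0.001, 0.602, 0.798, -0.0]
force: [-3.2, 0.5, 1.9]
gripper_width: 13.0
grasp_force: 58.6
time: 4.18
tcp_pos: [486.9, 209.7, 171.2]
orientation: [-0.001, 0.602, 0.798, -0.0]
force: [-5.2, 0.8, 3.3]
gripper_width: 13.2
grasp_force: 59.1
```

Gripped: 13.2 mm opening and 59 N. Lifting straight up.

```bash
python3 -m pendant '[[[0,0,-5],[0,0,0],5],[[0,0,-12],[0,0,0],5],[[0,0,-20],[0,0,0],5],[[0,0,-28],[0,0,0],5],[[0,0,-36],[0,0,0],5]]'
python3 -m pendant '[[[0,0,-10],[0,0,0],5],[[0,0,-22],[0,0,0],5],[[0,0,-35],[0,0,0],5],[[0,0,-45],[0,0,0],5],[[0,0,-45],[0,0,0],5]]'
python3 -m pendant '[[[0,0,0],[0,0,0],5],[[0,0,0],[0,0,0],5]]'
```

```text
time: 4.6
tcp_pos: [488.0, 209.2, 206.7]
orientation: [-0.0, 0.603, 0.798, -0.0]
force: [-0.4, 0.6, -5.9]
gripper_width: 12.8
grasp_force: 58.4
time: 5.02
tcp_pos: [489.3, 209.8, 255.3]
orientation: [0.002, 0.603, 0.798, 0.003]
force: [0.0, 0.5, -5.1]
gripper_width: 13.2
grasp_force: 58.5
time: 5.18
tcp_pos: [487.6, 209.3, 250.8]
orientation: [-0.0, 0.603, 0.798, -0.0]
force: [0.2, -0.1, -7.1]
gripper_width: 13.1
grasp_force: 58.4
```

It's off the hook, weighing about 6 N. I'll carry it away at a moderate pace.

```bash
python3 -m pendant '[[[0,-6,-10],[0,0,0],5],[[0,-16,-25],[0,0,0],5],[[-4,-22,-38],[0,0,0],5],[[-14,-22,-40],[0,0,0],5],[[-30,-22,-40],[0,0,0],5]]'
python3 -m pendant '[[[-20,0,0],[0,0,0],5],[[-42,0,0],[0,0,0],5],[[-66,0,0],[0,0,0],5],[[-90,0,0],[0,0,0],5],[[-115,0,0],[0,0,0],5]]'
python3 -m pendant '[[[-25,-5,0],[0,0,3],5],[[-50,-11,0],[0,0,6],5],[[-75,-18,0],[0,0,9],5],[[-100,-26,0],[0,0,12],5],[[-124,-35,0],[0,0,15.5],5]]'
```

```text
time: 5.6
tcp_pos: [474.9, 175.0, 293.0]
orientation: [0.001, 0.602, 0.799, 0.002]
force: [-0.1, -0.5, -6.4]
gripper_width: 13.0
grasp_force: 58.5
time: 6.02
tcp_pos: [506.3, 62.3, 290.5]
orientation: [-0.0, 0.603, 0.798, -0.0]
force: [0.3, 0.4, -6.4]
gripper_width: 13.1
grasp_force: 58.5
time: 6.43
tcp_pos: [506.3, -67.1, 290.4]
orientation: [-0.0, 0.706, 0.708, -0.001]
force: [0.1, 0.2, -7.0]
gripper_width: 13.0
grasp_force: 58.5
```

```bash
python3 -m pendant '[[[-24,0,0],[0,0,0],5],[[-49,0,0],[0,0,0],5],[[-74,0,0],[0,0,0],5],[[-98,0,0],[0,0,0],5],[[-120,0,0],[0,0,0],5]]'
python3 -m pendant '[[[-20,0,0],[0,0,-0.3],5],[[-38,0,0],[0,0,-0.3],5],[[-54,0,0],[0,0,-0.3],5],[[-67,0,0],[0,0,-0.3],5],[[-76,0,0],[0,0,-0.3],5]]'
python3 -m pendant '[[[0,0,0],[0,0,0],5],[[0,0,0],[0,0,0],5],[[0,0,0],[0,0,0],5]]'
python3 - <<'E'
from bench import env, viewer
from h import *
s=env.get_state();print(s["tcp_pos"],s["orientation"])
x,y,z=s["tcp_pos"];yaw=0.005;u=z-111
L=[512.54,-263.33,.0068,55.4]
t=np.linspace(0,2*np.pi,60);out=[]
off={"scene":(190,150),"side":(300,110)}
for n in("scene","side"):
    c=viewer.camera(n)["img"][:,:,::-1];ox,oy=off[n]
    im=cv2.resize(c[oy:oy+150,ox:ox+130],None,fx=3,fy=3,interpolation=cv2.INTER_CUBIC)
    def pl(pts,col):cv2.polylines(im,[((proj(n,pts)-[ox,oy])*3).round().astype(int)],False,col,1)
    for zz in(0,115):pl(place(x,y,yaw,np.c_[50*np.cos(t),50*np.sin(t),0*t+u+zz]),(0,255,0))
    pl(place(x,y,yaw,[[67.5,-18,u+67],[67.5,-18,u+101],[67.5,18,u+101],[67.5,18,u+67],[67.5,-18,u+67]]),(0,0,255))
    h=L[3];pl(place(*L[:3],[[-110,-85,h],[-110,85,h],[110,85,h],[110,-85,h],[-110,-85,h]]),(0,255,255))
    pl(place(*L[:3],[[82.7,-35,100],[82.7,-35,170],[82.7,35,170],[82.7,35,100],[82.7,-35,100]]),(255,0,255))
    out.append(im)
cv2.imwrite("pics/over.png",np.hstack(out))
E
```

```text
time: 6.85
tcp_pos: [506.8, -187.2, 290.4]
orientation: [-0.0, 0.705, 0.709, -0.001]
force: [1.1, 1.2, -5.7]
gripper_width: 13.2
grasp_force: 58.5
time: 7.27
tcp_pos: [507.7, -262.7, 290.6]
orientation: [-0.0, 0.703, 0.711, -0.0]
force: [0.5, 0.7, -7.1]
gripper_width: 13.3
grasp_force: 58.5
time: 7.52
tcp_pos: [508.2, -260.1, 291.4]
orientation: [-0.0, 0.702, 0.712, 0.0]
force: [0.3, 0.4, -6.0]
gripper_width: 13.0
grasp_force: 58.5
[ 508.19831938 -260.08150346  291.39119391] [-2.63634775e-04  7.02408737e-01  7.11773668e-01  3.77124696e-04]
```

View pics/over.png

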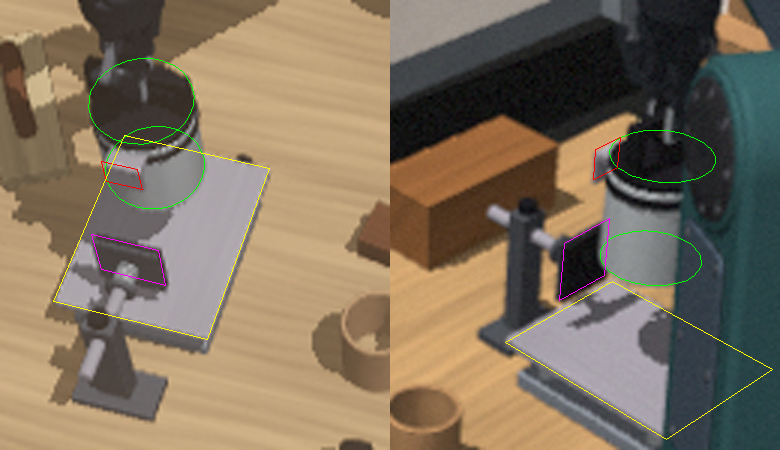

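The picture shows the canister hanging level above the deck. Its hanger faces the pad, and it is a few mm (about 2 px) to +y of the prediction. I'll measure that offset numerically.

Run:
```python
from bench import viewer
from h import *
c=viewer.camera("scene")["img"].mean(2)
for r in(184,190,196,202,206):print(r,"L",c[r,216:232].astype(int),"R",c[r,246:264].astype(int))
from scipy.spatial import ConvexHull
t=np.linspace(0,2*np.pi,200)
q=np.vstack([proj("scene",place(508,-262,0,np.c_[50*np.cos(t),50*np.sin(t),0*t+u])) for u in(180,295)])
h=q[ConvexHull(q).vertices].astype(np.float32).reshape(-1,1,2)
m=np.zeros((4800,6400),np.uint8);cv2.fillPoly(m,[(h*10).astype(int)],1)
for r in(184,190,196,202,206):
    x=np.flatnonzero(m[r*10+5]);print(r,x.min()/10,x.max()/10)
```

```text
184 L [92 94 95 94 59 46 44 43 45 44 45 43 45 45 46 45] R [ 46  45  45  47  46  46  46  48  53  94 165 165 167 168 167 168 169 169]
190 L [87 88 88 88 64 45 45 46 45 44 45 52 53 54 55 53] R [ 55  55  56  55  55  56  56  50 113  59 122 156 157 158 159 160 161 162]
196 L [153 154 154 156 156 157  91  82 113  58  46  52  55  55  54  54] R [ 56  52  50 100 143 116  60  52 103 134 125 145 153 155 156 157 158 159]
202 L [163 163 163 162 161 160 157 153  96 129 165 166 165 164 165 165] R [ 68 130 134 146 144 144 143 140 138 134 130 124 161 169 166 167 174 171]
206 L [ 99  99 100  99  99  99  99  99 116  94 116 119 124 135 127 135] R [143 144 145 144 145 143 144 140 137 135 132 127 146 167 167 169 167 169]
184 218.8 254.4
190 220.0 255.3
196 221.6 256.3
202 223.1 257.2
206 224.1 257.3
```

The canister is at y ≈ -260, which agrees with the TCP reading, so I'll shift by -3 mm and descend.

```bash
python3 -m pendant '[[[-2,0,8],[0,0,0.3],5],[[-3,0,22],[0,0,0.3],5],[[-3,0,38],[0,0,0.3],5],[[-3,0,54],[0,0,0.3],5],[[-3,0,68],[0,0,0.3],5]]'
python3 -m pendant '[[[0,0,12],[0,0,0],5],[[0,0,22],[0,0,0],5],[[0,0,30],[0,0,0],5],[[0,0,36],[0,0,0],5],[[0,0,40],[0,0,0],5]]'
python3 -m pendant '[[[0,0,0],[0,0,0],5],[[0,0,0],[0,0,0],5],[[0,0,0],[0,0,0],5]]'
```

```text
time: 8.08
tcp_pos: [507.8, -263.4, 221.6]
orientation: [-0.001, 0.704, 0.71, -0.0]
force: [-0.9, -0.3, -6.8]
gripper_width: 13.0
grasp_force: 58.5
time: 8.5
tcp_pos: [508.0, -263.9, 182.7]
orientation: [-0.0, 0.705, 0.71, -0.0]
force: [-0.3, 0.3, -5.8]
gripper_width: 13.0
grasp_force: 58.5
time: 8.75
tcp_pos: [508.5, -264.3, 184.3]
orientation: [0.001, 0.705, 0.71, 0.0]
force: [-0.3, -0.2, -4.8]
gripper_width: 13.1
grasp_force: 58.5
```

```bash
python3 -m pendant '[[[0,0,2],[0,0,0],5],[[0,0,4],[0,0,0],5],[[0,0,6],[0,0,0],5],[[0,0,8],[0,0,0],5],[[0,0,9],[0,0,0],5]]'
python3 -m pendant '[[[0,0,1],[0,0,0],5],[[0,0,2],[0,0,0],5],[[0,0,3],[0,0,0],5],[[0,0,4],[0,0,0],5],[[0,0,4],[0,0,0],5]]'
```

```text
time: 9.17
tcp_pos: [509.1, -264.1, 176.3]
orientation: [0.002, 0.705, 0.71, 0.001]
force: [0.6, 1.7, 3.2]
gripper_width: 12.8
grasp_force: 59.9
time: 9.58
tcp_pos: [510.1, -264.0, 176.1]
orientation: [0.004, 0.704, 0.71, 0.002]
force: [-0.1, 3.8, 12.4]
gripper_width: 12.8
grasp_force: 61.0
```

```bash
python3 -m pendant '[[[0,0,1],[0,0,0],5],[[0,0,2],[0,0,0],5],[[0,0,2],[0,0,0],5]]'
```

```text
time: 9.83
tcp_pos: [510.3, -264.1, 175.9]
orientation: [0.005, 0.704, 0.71, 0.002]
force: [-2.4, 5.0, 16.6]
gripper_width: 12.8
grasp_force: 62.1
```

Contact came at about 176, earlier than expected. I'll ease the load off and take the last picture to check what it rests on.

```bash
python3 -m pendant '[[[0,0,-2],[0,0,0],5],[[0,0,-4],[0,0,0],5],[[0,0,-5],[0,0,0],5],[[0,0,-5],[0,0,0],5],[[0,0,-5],[0,0,0],5]]'
python3 - <<'E'
from bench import env, viewer
from h import *
s=env.get_state();print(s["tcp_pos"],s["orientation"],s["force"],s["ft_torque"])
out=[]
for n,(ox,oy) in{"scene":(190,160),"side":(310,120)}.items():
    c=viewer.camera(n)["img"][:,:,::-1];cv2.imwrite(f"pics/{n}_c.png",c)
    out.append(cv2.resize(c[oy:oy+140,ox:ox+100],None,fx=4,fy=4,interpolation=cv2.INTER_CUBIC))
cv2.imwrite("pics/contact.png",np.hstack(out))
E
```

```text
time: 10.25
tcp_pos: [509.9, -264.3, 176.0]
orientation: [0.003, 0.704, 0.71, 0.001]
force: [3.3, 1.4, 7.9]
gripper_width: 12.7
grasp_force: 60.8
[ 509.85455667 -264.26911826  175.97068425] [0.00268314 0.7044201  0.70977711 0.00125581] [3.29181799 1.37489189 7.94829272] [ 0.35583382 -0.25738606  0.00987013]
```

View pics/contact.png

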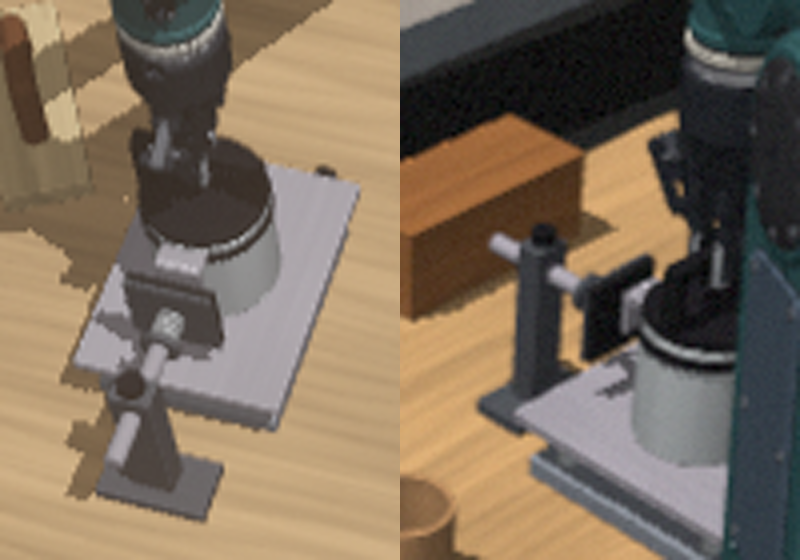

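The canister stands on the deck, so the deck is higher than fitted. Its hanger is just short of the pad. I'll refit the deck with its height from contact.

Run:
```python
from h import *
d=sc([[113,38],[287,75],[213,280]]);e=sd([[415,188],[540,118]])
for hh in(55.4,60,64.5):
    D=[[-110,-85,hh],[-110,85,hh],[110,85,hh]];E=[[110,85,hh],[110,-85,hh]]
    r=least_squares(lambda v:(proj("scene",place(*v,D))-d).ravel(),[510,-260,0],x_scale=[100,100,1]);print(hh,r.x.round(3),r.fun.round(1))
    r=least_squares(lambda v:(proj("side",place(*v,E))-e).ravel(),[510,-260,0],x_scale=[100,100,1]);print("  side",r.x.round(3),r.fun.round(1))
# canister xy at underside z 64.5 from silhouettes in current images
t=np.linspace(0,2*np.pi,200)
for n,rows in(("scene",(222,226,230)),("side",(215,220,225))):
    c=cv2.imread(f"pics/{n}_c.png").mean(2)
    q=np.vstack([proj(n,place(509,-264,0,np.c_[50*np.cos(t),50*np.sin(t),0*t+u])) for u in(64.5,179.5)])
    hl=cv2.convexHull(q.astype(np.float32));m=np.zeros((4800,6400),np.uint8);cv2.fillPoly(m,[(hl*10).astype(int)],1)
    for r in rows:
        x=np.flatnonzero(m[r*10+5]);a,b=x.min()/10,x.max()/10;print(n,r,a,b,c[r,int(a)-5:int(a)+6].astype(int),c[r,int(b)-5:int(b)+6].astype(int))
```

```text
55.4 [ 5.12955e+02 -2.62765e+02  1.10000e-02] [-0.3 -0.5  0.1  0.2  0.2  0.2]
  side [ 5.12640e+02 -2.63741e+02  2.00000e-03] [-0.  0.  0. -0.]
60 [ 5.15509e+02 -2.61470e+02  1.10000e-02] [-0.3 -0.6  0.1  0.2  0.2  0.4]
  side [ 5.08320e+02 -2.58985e+02  4.00000e-03] [-0.1  0.1  0.1 -0.1]
64.5 [ 5.18007e+02 -2.60203e+02  1.10000e-02] [-0.4 -0.7  0.2  0.1  0.2  0.5]
  side [ 5.04095e+02 -2.54334e+02  6.00000e-03] [-0.1  0.2  0.1 -0.2]
scene 222 227.5 259.7 [102 103 103 104 102 101  96 106 157 164 160] [143 141 137 134 131 124 170 169 169 170 171]
scene 226 228.5 259.8 [103 104 103 104 105 107 143 143 171 183 181] [143 140 137 134 132 127 157 169 170 170 168]
scene 230 229.7 258.4 [81 65 65 59 60 61 68 69 78 77 90] [142 142 140 138 135 132 165 170 170 170 169]
side 215 368.6 401.6 [146 129  82  80  84 102 131 137 140 141 142] [63 61 59 60 62 61 61 59 60 61 61]
side 220 368.1 400.9 [167 167 168 168 159 136 131 139 138 139 143] [75 84 63 60 60 64 63 61 63 59 63]
side 225 367.7 400.2 [170 169 169 168 170 154 128 133 139 138 142] [64 63 62 65 63 63 58 62 60 60 61]
```

Run:
```python
from h import *
t=np.linspace(0,2*np.pi,400)
for n,cols in(("scene",(247,250,253,256)),("side",(372,376,380,385,390))):
    c=cv2.imread(f"pics/{n}_c.png").mean(2)
    for col in cols:
        o=[]
        for u in(55,60,65):
            q=proj(n,place(509.5,-264,0,np.c_[50*np.cos(t),50*np.sin(t),0*t+u]));k=np.abs(q[:,0]-col-.5)<.4;o.append(q[k,1].max().round(1))
        r=int(o[1]);print(n,col,o,r-7,c[r-7:r+8,col].astype(int))
```

```text
scene 247 [np.float64(240.0), np.float64(239.2), np.float64(238.3)] 232 [136 136 136 136 135 135 143 164 169 169 169 170 170 169 169]
scene 250 [np.float64(239.1), np.float64(238.3), np.float64(237.5)] 231 [143 142 140 141 140 140 140 161 169 170 170 170 171 170 169]
scene 253 [np.float64(237.6), np.float64(236.8), np.float64(235.9)] 229 [143 142 142 141 142 141 140 152 167 170 170 169 169 169 168]
scene 256 [np.float64(235.4), np.float64(234.5), np.float64(233.5)] 227 [137 137 138 138 138 137 159 164 168 171 171 170 171 171 169]
side 372 [np.float64(235.3), np.float64(234.0), np.float64(232.6)] 227 [142 140 140 142 142 145 153 167 169 168 167 170 171 171 165]
side 376 [np.float64(237.2), np.float64(235.8), np.float64(234.5)] 228 [147 148 143 143 145 145 147 154 170 170 167 166 168 171 169]
side 380 [np.float64(238.2), np.float64(236.9), np.float64(235.5)] 229 [140 141 140 140 137 138 126 129 169 169 170 168 167 166 170]
side 385 [np.float64(238.5), np.float64(237.2), np.float64(235.9)] 230 [127 128 124 127 127 126 141 166 167 168 165 165 170 168 171]
side 390 [np.float64(238.0), np.float64(236.8), np.float64(235.5)] 229 [111 110 109 111 109 108 118 148 169 171 169 167 161 156 155]
```

Both cameras put the canister's underside at 62–64, so it is on the deck. The scene camera has the deck centre at y ≈ -260.6. I'll unload, shift 3 mm to +y and slide towards the stop.

```bash
python3 -m pendant '[[[1,0,-2],[0,0,0],5],[[2,0,-4],[0,0,0],5],[[3,1,-5],[0,0,0],5],[[3,2,-5],[0,0,0],5],[[3,2,-5],[0,0,0],5]]'
python3 -m pendant '[[[0,1,0],[0,0,0],5],[[0,3,0],[0,0,0],5],[[0,5,0],[0,0,0],5],[[0,7,0],[0,0,0],5],[[0,7,0],[0,0,0],5]]'
```

```text
time: 10.77
tcp_pos: [509.3, -260.5, 176.3]
orientation: [-0.002, 0.705, 0.71, -0.0]
force: [-0.1, 0.2, -7.2]
gripper_width: 13.2
grasp_force: 58.9
time: 11.18
tcp_pos: [517.6, -260.8, 178.1]
orientation: [0.0, 0.705, 0.71, 0.0]
force: [-0.3, -0.7, -6.0]
gripper_width: 13.1
grasp_force: 58.9
```

```bash
python3 -m pendant '[[[0,1,0],[0,0,0],5],[[0,3,0],[0,0,0],5],[[0,5,0],[0,0,0],5],[[0,6,0],[0,0,0],5],[[0,6,0],[0,0,0],5]]'
python3 -m pendant '[[[0,1,0],[0,0,0],5],[[0,2,0],[0,0,0],5],[[0,3,0],[0,0,0],5],[[0,4,0],[0,0,0],5],[[0,4,0],[0,0,0],5]]'
```

```text
time: 11.6
tcp_pos: [523.0, -260.9, 178.4]
orientation: [-0.0, 0.705, 0.71, -0.0]
force: [-1.7, -1.1, -6.3]
gripper_width: 13.3
grasp_force: 58.9
time: 12.02
tcp_pos: [527.0, -260.8, 178.3]
orientation: [-0.0, 0.705, 0.71, -0.0]
force: [-1.4, 0.2, -5.9]
gripper_width: 12.9
grasp_force: 59.0
```

```bash
python3 -m pendant '[[[0,1,0],[0,0,0],5],[[0,2,0],[0,0,0],5],[[0,3,0],[0,0,0],5],[[0,4,0],[0,0,0],5],[[0,4,0],[0,0,0],5]]'
python3 -c "
from bench import env
s=env.get_state();print(s['force'],s['ft_torque'])"
```

```text
time: 12.43
tcp_pos: [531.1, -260.8, 178.3]
orientation: [-0.0, 0.705, 0.71, -0.0]
force: [-2.5, -0.6, -5.1]
gripper_width: 13.0
grasp_force: 59.0
[-2.51704934 -0.61301125 -5.14920738] [-0.00920163  0.56395377 -0.10814803]
```

The stop is pressing with about 2.5 N, so it's compressed roughly 6 mm. Now I'll lower it the last bit.

```bash
python3 -m pendant '[[[0,1,0.5],[0,0,0],5],[[0,1,1],[0,0,0],5],[[0,1,1.5],[0,0,0],5],[[0,1,2],[0,0,0],5],[[0,1,2],[0,0,0],5]]'
python3 -m pendant '[[[0,0,0.5],[0,0,0],5],[[0,0,1],[0,0,0],5],[[0,0,1],[0,0,0],5],[[0,0,1],[0,0,0],5]]'
```

```text
time: 12.85
tcp_pos: [531.9, -260.9, 176.2]
orientation: [-0.0, 0.705, 0.71, -0.0]
force: [-3.1, -0.6, -4.6]
gripper_width: 12.8
grasp_force: 59.0
time: 13.18
tcp_pos: [532.1, -260.9, 176.1]
orientation: [0.0, 0.705, 0.71, 0.0]
force: [-4.7, 0.6, -0.6]
gripper_width: 12.8
grasp_force: 59.6
```

```bash
python3 -m pendant '[[[0,0,0.4],[0,0,0],5],[[0,0,0.4],[0,0,0],16],[[0,0,0.4],[0,0,0],24],[[0,0,0.4],[0,0,0],45],[[0,0,0.4],[0,0,0],60]]'
python3 -m pendant '[[[0,0,0],[0,0,0],60],[[0,0,0],[0,0,0],60],[[0,0,-8],[0,0,0],60],[[0,0,-20],[0,0,0],60],[[0,0,-35],[0,0,0],60]]'
python3 -m pendant '[[[0,0,-25],[0,0,0],60],[[0,0,-55],[0,0,0],60],[[0,0,-85],[0,0,0],60],[[0,0,-110],[0,0,0],60],[[0,0,-110],[0,0,0],60]]'
python3 - <<'E'
from bench import env, viewer
from h import *
s=env.get_state();print(s["time"],s["force"])
# compare silhouettes: canister model at underside 64, and pad
t=np.linspace(0,2*np.pi,400);best={}
for n in("scene","side"):
    im=viewer.camera(n)["img"][:,:,::-1];cv2.imwrite(f"pics/{n}_f.png",im);c=im.mean(2)
    q=np.vstack([proj(n,place(532,-261,0,np.c_[50*np.cos(t),50*np.sin(t),0*t+u])) for u in(64,179)])
    hl=cv2.convexHull(q.astype(np.float32));m=np.zeros((4800,6400),np.uint8);cv2.fillPoly(m,[(hl*10).astype(int)],1)
    y0,y1=int(q[:,1].min()),int(q[:,1].max())
    for r in range(y0+12,y1-4,8):
        x=np.flatnonzero(m[r*10+5]);a,b=x.min()/10,x.max()/10;print(n,r,a,b,c[r,int(a)-5:int(a)+6].astype(int),c[r,int(b)-5:int(b)+6].astype(int))
E
```

```text
time: 13.6
tcp_pos: [533.3, -261.0, 175.8]
orientation: [0.002, 0.704, 0.71, 0.001]
force: [1.1, 0.5, -0.3]
gripper_width: 47.3
grasp_force: 0.0
time: 14.02
tcp_pos: [531.8, -260.6, 210.3]
orientation: [-0.001, 0.705, 0.71, -0.0]
force: [-0.2, -0.1, 0.0]
gripper_width: 59.7
grasp_force: 0.0
time: 14.43
tcp_pos: [533.6, -261.7, 329.1]
orientation: [0.007, 0.705, 0.71, 0.002]
force: [-0.6, 0.4, 1.2]
gripper_width: 59.9
grasp_force: 0.0
14.4333 [-0.60446087  0.36306597  1.22877593]
scene 210 222.4 255.3 [167 167 166 165 164 158  53  48  46  48  51] [ 51  51  51  54  52  77 133 169 168 169 169]
scene 218 223.1 256.7 [160 161 101  95 102  68  53  56  55  56  58] [ 58  57  55  54 162  62 130 169 169 169 169]
scene 226 225.3 258.1 [102 103 103 103 104 103  75  51  87 123  82] [128 139 136 133 128 136 170 170 170 170 170]
scene 234 227.4 258.0 [75 83 80 91 86 94 94 83 65 67 62] [142 140 137 135 131 139 170 170 168 168 170]
side 196 363.8 397.3 [18 41 75 82 78 68 45 23 30 32 25] [55 60 57 61 60 60 62 62 64 63 60]
side 204 363.1 396.2 [ 21  22  19  12  26  84 114  53  18  30  71] [63 55 58 64 64 61 59 59 60 64 62]
side 212 362.4 395.1 [172 175 169 172 167 162 134 139 142 141 141] [87 61 60 60 58 63 62 62 60 62 60]
side 220 361.8 394.1 [169 167 169 168 168 160 138 131 137 141 139] [96 78 56 58 58 62 64 65 59 65 61]
side 228 364.6 392.3 [166 164 169 167 165 151 141 140 144 146 147] [104  99  90  61  57  61  61  61  61  60  62]
```

The canister is standing at (532,-261), upright within 1 mm. A quick check that the stop stays compressed: compare its rod tail before and after.

Run:
```python
from h import *
f=lambda n:cv2.resize(cv2.imread(n,0),None,fx=8,fy=8,interpolation=cv2.INTER_CUBIC)
for n,(x,y,w,h) in{"scene":(212,264,14,14),"side":(330,176,10,8)}.items():
    a,b=f(f"pics/{n}0.png"),f(f"pics/{n}_f.png")
    T=a[y*8:(y+h)*8,x*8:(x+w)*8];S=b[(y-10)*8:(y+h+10)*8,(x-10)*8:(x+w+10)*8]
    _,v,_,p=cv2.minMaxLoc(cv2.matchTemplate(S,T,cv2.TM_CCOEFF_NORMED));P=proj(n,[[690,-263,135],[700,-263,135]])
    print(n,v,"shift px",p[0]/8-10,p[1]/8-10,"px per 10mm +x",P[1]-P[0])
```

```text
scene 0.9996318221092224 shift px 0.0 0.0 px per 10mm +x [-1.19470528  2.90711791]
side 0.8126716017723083 shift px -0.625 0.375 px per 10mm +x [-2.20517995 -1.21485717]
```

The rod tail didn't move, so it may be a fixed guide. I'll track the pad and its knob instead.

Run:
```python
from h import *
f=lambda n:cv2.resize(cv2.imread(n,0),None,fx=8,fy=8,interpolation=cv2.INTER_CUBIC)
for a0,b0 in(("0","_c"),("0","_f")):
  for n,x,y,w,h in(("scene",227,236,11,10),("scene",222,233,24,14),("scene",214,268,8,10),("side",353,190,8,14),("side",336,178,12,10),("side",350,186,8,8)):
    a,b=f(f"pics/{n}{a0}.png"),f(f"pics/{n}{b0}.png")
    T=a[y*8:(y+h)*8,x*8:(x+w)*8];S=b[(y-8)*8:(y+h+8)*8,(x-8)*8:(x+w+8)*8]
    _,v,_,p=cv2.minMaxLoc(cv2.matchTemplate(S,T,cv2.TM_CCOEFF_NORMED));print(b0,n,(x,y),round(v,2),p[0]/8-8,p[1]/8-8)
```

```text
_c scene (227, 236) 1.0 0.0 0.0
_c scene (222, 233) 0.98 0.0 0.0
_c scene (214, 268) 1.0 0.0 0.0
_c side (353, 190) 1.0 0.0 0.0
_c side (336, 178) 0.98 0.0 0.125
_c side (350, 186) 1.0 0.0 0.0
_f scene (227, 236) 0.77 -0.625 1.125
_f scene (222, 233) 0.79 -0.875 1.875
_f scene (214, 268) 1.0 0.0 0.0
_f side (353, 190) 0.9 -1.875 -0.625
_f side (336, 178) 0.98 -0.125 0.0
_f side (350, 186) 0.98 -0.25 -0.125
```

The pad has moved about 7 mm in +x and stays compressed with the canister released. Handing in.

```bash
python3 -c "
from bench import env
print(env.job_done())"
```

```text
the job is handed in; nothing more can be done
None
```

The canister is off its hook and standing upright on the lift deck, within about 1 mm of centre by my deck estimate, holding the sprung stop in by about 7 mm; it is released, the arm is clear, and the job was handed in at about 14.5 s with no verdict returned.

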